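# Set the gel caster's gate with its thumbwheel

## Task

Set the length of the next gel: with a fingertip lightly on top of the gel caster's knurled black wheel, roll it stroke by stroke so that the blue gate closes up until its black pointer lines up with the orange gauge mark, then take the finger away. Move the gate by the wheel alone: do not push the gate or the gauge mark, and do not pinch the wheel or pull it up. Leave everything else on the bench where it stands.

Things in the scene. Friction and masses are not known exactly. Their poses are not given: they have to be found in the camera images.
- caster: Gel caster, fixed to the bench, 205 x 280 mm: dark base plate, sprung grey deck, clear-sided bed, 65 mm high. Origin on the bench under the bed; z up, y runs along the bed from the gate towards the fixed white end wall (71 mm high), x from the wheel housing (white box 54 x 120 mm in x, y, 80 mm high, centred under the wheel) across the bed to the gauge rail.
- wheel_top (a point): Highest point of the knurled black rubber wheel, middle of its width, 102 mm above the bench, 58 mm to -x of the caster's origin. Wheel 70 mm across, tread 30 mm wide, 22 mm proud of its housing. Its axle lies level along the caster's x, so the tread's top runs along the caster's y. It sinks and rises with the sprung deck. Axes as the caster's.
- deck (a joint): How far the sprung deck, which carries wheel, bed, gate and gauge mark, is pushed down (m): about 0 when free, 1 mm more per newton of downward push, 0.010 at its stop, negative if it is pulled up.
- wheel: The wheel itself; origin at its centre, 35 mm below its top; turns about the caster's x. When the top of the tread rolls towards the caster's +y, the gate goes towards +y, 15 mm per rad (35 mm of tread); rolled back, it returns. It needs about 1 N at the tread and stays where it is left.
- flange_near: Smooth aluminium disc, 60 mm across, 3 mm thick, on the wheel's end face nearer the robot; not to be pinched.
- flange_far: The same disc on the wheel's other end face.
- gate: Blue gate that slides along the bed, driven by the wheel; its bar, 116 x 14 mm, lies over the clear sides, top 75 mm above the bench. Origin 20 mm above the bench on the caster's x = 0, at the gate's place along y.
- gauge: Orange rider, 16 x 16 mm, that carries the gauge mark on the aluminium gauge rail; stiff to slide, not to be touched. Origin as the gate's: 20 mm above the bench on the caster's x = 0, at the mark's place along y.
- gate_pointer (a point): Tip of the black pointer, a fin 3 mm thick on the gauge-rail end of the gate, 85 mm above the bench. It moves along the caster's y.
- gauge_mark (a point): Orange gauge mark: a fin 3 mm thick on an orange rider on the gauge rail; this point is on its edge nearest the gate, 85 mm above the bench. It starts 25 to 75 mm to the caster's +y of the pointer. In line, the two fins stand end to end, 2 mm apart in x, with equal y. Axes as the caster's. It must stay where it is.
- orange_tube: clear 50 ml tube, 29 mm across, with orange cap, 115 mm tall, standing beside the caster; origin at the centre of its underside. A bystander.
- blue_tube: the same tube with a blue cap, standing beside the caster; origin at the centre of its underside. A bystander.
- amber_bottle: amber bottle with black cap, 70 mm across, 150 mm tall, standing beside the caster; origin at the centre of its underside. A bystander.
- wash_bottle: white bottle with red cap, 60 mm across, 160 mm tall; origin at the centre of its underside. A bystander.
- comb: green gel comb, 90 x 30 x 5 mm, lying flat on the bench in front of the wheel housing; origin within it, on its underside. A bystander.
- tip_box: white box with blue lid, 88 x 123 x 63 mm; origin at the centre of its underside. A bystander.

How it is judged:
By the outcome, as a careful person would: the job done as asked, in the order asked, and still so for the second after the job is handed in, with the robot touching nothing.
It also fails if it takes over 51 s, if anything falls off the work surface, if the arm or the gripper's body presses on something with over 40 N, if the wrist force passes 120 N, or if a joint passes its speed limit or range.

## Robot

A 6-joint arm with a two-finger parallel gripper is mounted at the origin on the work surface. World frame = base frame: x ahead of the robot, y to its left, z up, the work surface at z = 0. Lengths are in m, angles in rad, forces in N, time in s.
With the tool pointing down it reaches from about 0.3 to 0.95 m from the base axis. Payload 3.1 kg.
Tool frame: the origin (TCP) lies at the centre of the arm's flange, where the gripper is bolted on; the fingertips stand 173 mm ahead of it and the grasp point (between the pads) lies 155 mm ahead of it; z points along the fingers, y is the line along which they close (so a half turn about z gives the same grasp; the last joint's range is limited). The gripper opens to 85 mm and grips with 20 to 120 N. Pads are 22 mm wide; open, the fingers measure 114 mm over their backs; the gripper's body (76 mm by 85 mm) begins 54 mm behind the grasp point. The pads swing forward as they close: fully open they stand 13 mm farther back than shut.
Start: joints at [1.204, 0.308, 1.634, -0, 1.2, -0.07], TCP at [0.183, 0.598, 0.405] pointing down, gripper open.
Joint ranges: [-3.06, 3.06], [-0.79, 1.96], [0.05, 2.63], [-1.19, 4.34], [0.05, 2.64], [-2.94, 2.94]. Speed limits (rad/s): [2.79, 2.79, 3.14, 3.14, 3.14, 3.14].

## Interface

Orientations are given as a rotation vector (axis times angle).
In Python, from cell import arm gives the robot as it stands.
- The arm moves only by the shell command python3 -m jog 'ROWS' [FORCE]. ROWS is JSON, a list of rows, each a list of 3 entries, a list of its own where there are three numbers: the turn, a rotation vector about the tool's x, y, z in degrees, then the shift along the tool's x, y, z in m, then the opening, from 0 (shut) to 1 (fully open). A call has exactly 5 rows; each row is the pose to reach, as a shift and turn from the pose commanded when the call began, along the tool's axes at that moment; what a row does not reach only later rows make up. A row lasts 1/8 s, in which the tool goes at most 62.5 mm and 10.7 degrees, less where a joint would pass 70% of its speed; a pose out of reach is approached as far as the arm can. A call with a gripper value outside its range is refused whole. The fingers move at their own pace and stop on an object; FORCE is the grip in N (left out, the last holds). Time passes only in rows, so rows that repeat a pose let the fingers close, or fill a call up. It gives the time, the measured TCP pose, the force, the opening and the grip force at its end, in the units of the state.
- arm.get_obs(): the state, without advancing time (a new reading comes with each control period).
- arm.camera(name): name is "side" or "top"; returns (picture, depth): 400x640x3 uint8, blue, green, red; 400x640 float32, m along the optical axis (not along the pixel's ray), 0 where there is no reading.
- arm.camera_model(name): a dict with "fx", "fy", "cx", "cy" (pixels), "T" (4x4, takes a point from camera to world coordinates). Camera axes: x right, y down, z forward; pixel columns grow to the right and rows downward; lengths in m; the calibration is good to about 2 mm. A picture is of the moment at which its call begins. camera_model takes no time and is no camera call.
- arm.finish_job(): hands the job in; it is judged then, once.
The state is a dict: "clock": time; "joint_pos": joint angles; "joint_velocities": joint speeds; "effort": joint torques, N m; "tool_pos": TCP position; "ee_rot": TCP orientation; "contact_force": force on the tool from outside, world axes, zero at the start; "moment": the same for the moment, N m; "grip_width": opening from 0.0 (shut) to 1.0 (fully open); "grasp_force": force on a finger pad.
Only numpy, scipy, OpenCV 4.12 (cv2) and the standard library are available. Lean on these libraries where they do the work, as an engineer would, in place of code of your own. Each camera call takes 0.05 s, during which the arm holds its last target. There are 200 camera calls.

## Working session

There is one attempt and no reset: what is moved stays moved. The work goes in short steps, Python scripts to look and compute and a shell command to move; the robot and the scene stay as the last step left them, time stands still between calls to the robot, and variables do not carry over. Pictures are saved under pics/ and viewed, at most 10 in all, crops included, and the job is handed in when it is done.

```bash
mkdir -p pics; ls; python3 - <<'E'
from cell import arm
import cv2,numpy as np
for n in("side","top"):
    p,d=arm.camera(n); cv2.imwrite(f"pics/{n}0.png",p); np.save(f"{n}0.npy",d); m=arm.camera_model(n); print(n,m)
o=arm.get_obs();print(o)
E
```

```text
pics
side {'fx': 458.0762192812043, 'fy': 458.0762192812043, 'cx': 320.83000528138865, 'cy': 200.9942436818872, 'T': array([[ 7.99874370e-01, -3.67574603e-01,  4.74436407e-01,
        -1.59914266e-01],
       [-6.00167102e-01, -4.90761290e-01,  6.31627110e-01,
        -9.00738104e-01],
       [ 6.64939226e-04, -7.89963460e-01, -6.13153562e-01,
         9.96496991e-01],
       [ 0.00000000e+00,  0.00000000e+00,  0.00000000e+00,
         1.00000000e+00]])}
top {'fx': 513.5261392127308, 'fy': 513.5261392127308, 'cx': 321.3854984707236, 'cy': 208.88579169899685, 'T': array([[-0.03320783, -0.97800404,  0.20592556,  0.17688033],
       [-0.99944246,  0.03320926, -0.0034504 ,  0.01867831],
       [-0.00346413, -0.20592533, -0.97856158,  1.77494804],
       [ 0.        ,  0.        ,  0.        ,  1.        ]])}
{'clock': 0.1, 'joint_pos': array([ 1.20428227e+00,  3.08924862e-01,  1.63510427e+00,  2.38039244e-05,
        1.19974601e+00, -6.97040781e-02]), 'joint_velocities': array([-0.00017244,  0.00126354, -0.00535608,  0.00016194, -0.00043034,
        0.00106731]), 'effort': array([-1.08668995e-03, -4.16398430e+01, -2.77645844e+01, -3.27702674e-05,
        4.11253059e-03, -1.59022653e-05]), 'tool_pos': array([0.18267396, 0.5972833 , 0.40353578]), 'ee_rot': array([-0.4644587 , -3.10656858,  0.00333896]), 'contact_force': array([ 0.36665702, -0.46381906,  0.02548713]), 'moment': array([-0.0609902 ,  0.03482724,  0.00934145]), 'grasp_force': 0.0, 'grip_width': 1.0002367443260691}
```

View pics/top0.png

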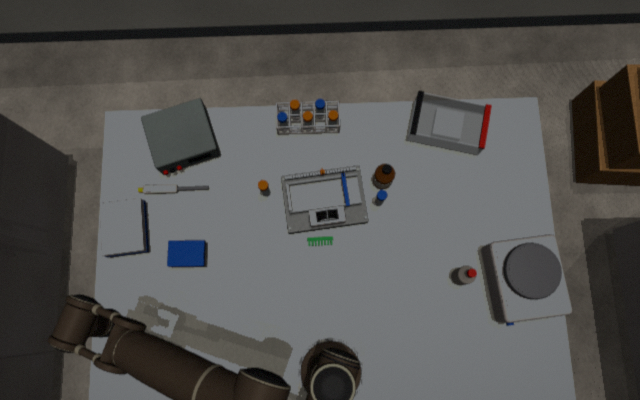

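View pics/side0.png

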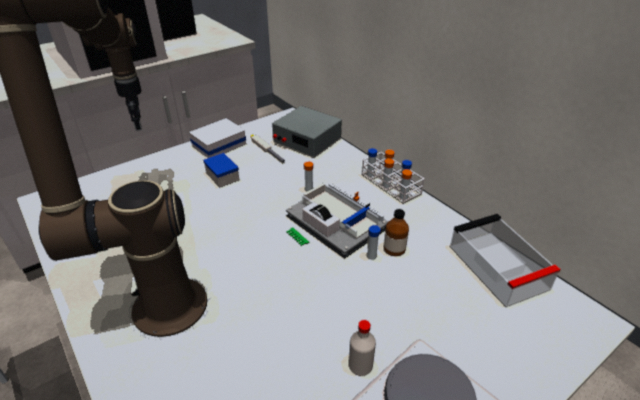

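The top view shows the caster near (325,200), with the wheel at (327,214), the blue gate at (346,190) and the gauge at (322,171). Caster +y is therefore roughly world +y (image left). I'll measure these more closely.

```bash
cat > h.py <<'E'
import cv2,numpy as np
from cell import arm
def ray(n,u,v,z):
    m=arm.camera_model(n);T=m["T"]
    d=T[:3,:3]@np.array([(u-m["cx"])/m["fx"],(v-m["cy"])/m["fy"],1.]);o=T[:3,3]
    return o+d*(z-o[2])/d[2]
def proj(n,P):
    m=arm.camera_model(n);T=m["T"];q=T[:3,:3].T@(np.asarray(P)-T[:3,3])
    return np.array([m["fx"]*q[0]/q[2]+m["cx"],m["fy"]*q[1]/q[2]+m["cy"]])
def crop(p,x0,y0,w,h,s): return cv2.resize(p[y0:y0+h,x0:x0+w],None,fx=s,fy=s,interpolation=cv2.INTER_CUBIC)
E
python3 - <<'E'
from h import *
t=cv2.imread("pics/top0.png");s=cv2.imread("pics/side0.png")
a=crop(t,270,155,130,95,6); a=np.clip(a*1.6,0,255).astype(np.uint8)
b=crop(s,275,175,130,85,6); b=np.clip(b*1.6,0,255).astype(np.uint8)
cv2.imwrite("pics/tc.png",a);cv2.imwrite("pics/sc.png",b)
hsv=cv2.cvtColor(t,cv2.COLOR_BGR2HSV)
def comps(h0,h1,z,name):
    m=cv2.inRange(hsv,(h0,120,50),(h1,255,255)); n,l,st,c=cv2.connectedComponentsWithStats(m)
    for i in range(1,n):
        if st[i][4]>4 and 240<c[i][0]<420 and 150<c[i][1]<250: print(name,st[i],c[i].round(1),ray("top",*c[i],z).round(4), cv2.minAreaRect(np.argwhere(l==i)[:,::-1].astype(np.float32)) )
comps(100,125,.075,"blue");comps(5,20,.08,"orange");comps(45,80,.005,"green")
E
```

```text
blue [341 173   9  33 125] [344.9 189.2] [ 0.6006 -0.0699  0.075 ] ((344.9999694824219, 189.00001525878906), (32.879798889160156, 3.945575714111328), 80.53767395019531)
blue [377 190  10  10  78] [381.5 194.8] [ 0.5767 -0.1934  0.075 ] ((381.5, 194.5), (9.0, 9.0), 90.0)
orange [375 165  20  18 168] [384.  175.2] [ 0.6439 -0.205   0.08  ] ((384.37158203125, 173.761474609375), (18.3902645111084, 15.421005249023438), 16.699243545532227)
orange [320 169   5   6  21] [322.  171.4] [0.6645 0.0061 0.08  ] ((322.1000061035156, 171.3000030517578), (4.427187919616699, 4.427187919616699), 71.56504821777344)
orange [258 180  10  11  82] [262.5 185. ] [0.6234 0.2104 0.08  ] ((262.5000305175781, 185.00001525878906), (9.192387580871582, 9.192388534545898), 45.0)
green [308 237  25   8 105] [319.8 239.4] [0.4411 0.0217 0.005 ] ((320.07977294921875, 240.27626037597656), (6.799233436584473, 24.078018188476562), 86.42366790771484)
```

View pics/tc.png

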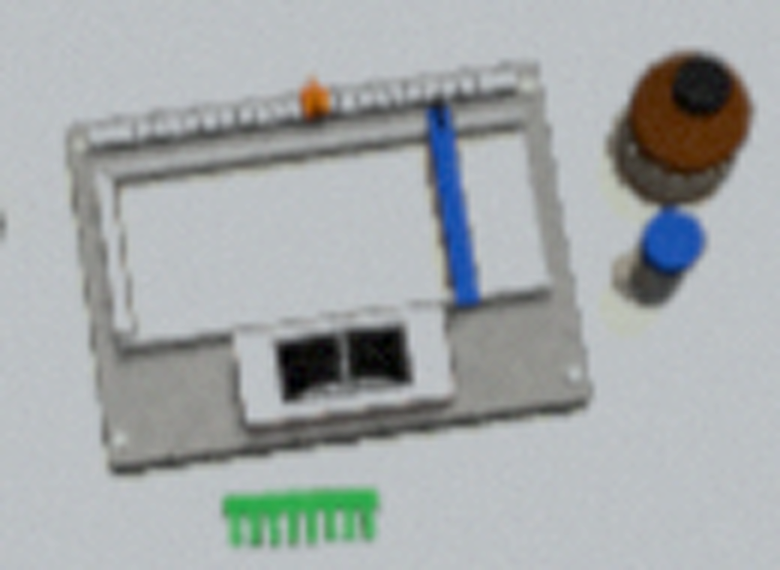

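View pics/sc.png

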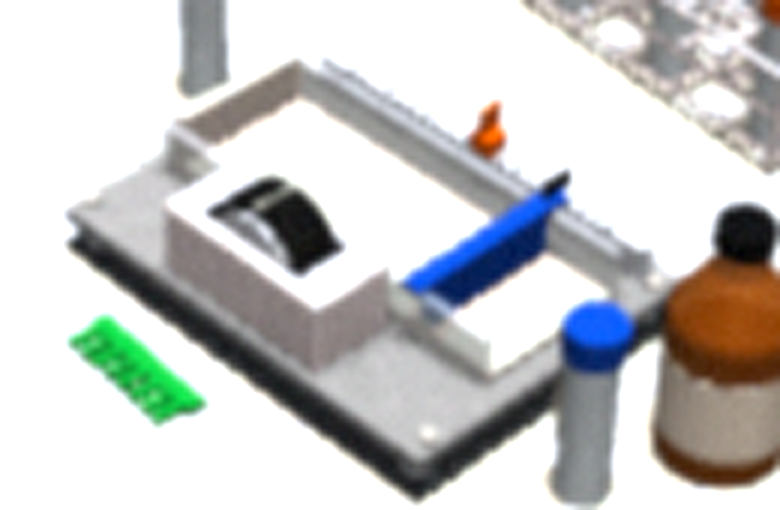

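The crops show the wheel tread centred at about (327.5,215.4) in the top view, with a light line across it near the top. The pointer is at (343,173), the orange fin tip at (322,168), and the plate's edges tilt about 7.8°.

```bash
python3 - <<'E'
from h import *
c=lambda x,y:((x+.5)/6-.5+270,(y+.5)/6-.5+155)
for nm,z,pts in [("plate",.03,[(112,465),(588,400),(535,68),(73,130)]),("housing",.08,[(235,332),(447,303),(455,393),(245,418)]),("wheel",.09,[(277,345),(405,325),(412,382),(285,402)]),("gatebar",.075,[(430,112),(450,108),(480,297),(457,303)])]:
    P=np.array([ray("top",*c(*p),z) for p in pts])
    print(nm,P.round(4).tolist(),"mean",P.mean(0).round(4)); E=np.roll(P,-1,0)-P; print(np.linalg.norm(E,axis=1).round(4),np.degrees(np.arctan2(E[:,1],E[:,0])).round(1))
d=np.load("top0.npy");m=arm.camera_model("top");T=m["T"]
v,u=np.mgrid[:400,:640];X=np.stack([(u-m["cx"])/m["fx"]*d,(v-m["cy"])/m["fy"]*d,d],-1)@T[:3,:3].T+T[:3,3]
w=X[204:226,312:344];z=w[...,2];print((z[::2,::2]*1000).round(0).astype(int))
k=(z>.088)&(z<.115);print(k.sum(),w[k].mean(0),w[k].min(0),w[k].max(0),np.sort(z[k])[-10:])
t=cv2.imread("pics/top0.png")
np.set_printoptions(linewidth=200)
print("pointer gray");print(t[168:180,336:350].max(-1))
print("orange r-b");print((t[164:178,316:328,2].astype(int)-t[164:178,316:328,0]))
E
```

```text
plate [[0.4664, 0.1292, 0.03], [0.4951, -0.1455, 0.03], [0.6947, -0.1246, 0.03], [0.6662, 0.1481, 0.03]] mean [0.5806 0.0018 0.03  ]
[0.2762 0.2007 0.2742 0.2006] [ -84.1    6.    96.  -174.6]
housing [[0.5315, 0.0554, 0.08], [0.5441, -0.0644, 0.08], [0.4924, -0.0666, 0.08], [0.4822, 0.0512, 0.08]] mean [ 0.5125 -0.0061  0.08  ]
[0.1204 0.0517 0.1183 0.0494] [ -84.  -177.5   95.     4.9]
wheel [[0.5212, 0.032, 0.09], [0.5301, -0.0399, 0.09], [0.4976, -0.0425, 0.09], [0.4887, 0.0285, 0.09]] mean [ 0.5094 -0.0055  0.09  ]
[0.0724 0.0326 0.0716 0.0327] [ -82.9 -175.4   97.2    6.1]
gatebar [[0.6572, -0.0596, 0.075], [0.6592, -0.0711, 0.075], [0.548, -0.0834, 0.075], [0.545, -0.0702, 0.075]] mean [ 0.6023 -0.0711  0.075 ]
[0.0117 0.1119 0.0135 0.1128] [ -80.3 -173.7  103.     5.4]
[[  30   38   41   39   36   40   37   36   36   35   36   37   74   56
    70   71]
 [  42   44   32   38   29   60   66   72   71   66   58   76   76   85
    75   91]
 [  65   69   56   60   82   79   79   86   80   76   77   80   76   90
    90   85]
 [  80   81   76   79  102   99  105  105   99  102   96 
[... 1598 characters left out ...]
 -5  -7  -7  -5  -5  -5  -5  -5  -5]
 [ -4  -5  -6  -5  -3  -4  -4  -5  -5  -5  -6  -5]
 [ -3  -5  -5  -5  -5  -3  -3  -5  -6  -6  -6  -4]
 [ -5  -5  -5  -6  -1   9   9  -3  -3  -4  -5  -3]
 [ -6  -6  -5  -5   1  20  36   2  -3  -5  -5  -4]
 [ -4  -4  -4   1  25  50  72  39  21  -1  -4  -3]
 [ -3  -3  -1   6  58  90  93  87  55   5   0  -4]
 [ -3  -2   0   7  63 102  96 100  65   3  -1  -5]
 [ -3  -3  -4   2  49 100  85  85  66   3  -2  -5]
 [ -4  -3  -3  -1  30  77  64  56  50   5   0  -4]
 [ -4  -3  -3  -2  14  41  29  19  10   4   0   0]
 [ -2  -2   0  -1   3  11   6   3   3   3   3   3]
 [  1  -1   2   2   2   1   2   3   1   2   3   1]
 [  2   2   2   2   0   1   2  -2   1  -1   0  -1]]
```

```bash
cat >> h.py <<'E'
from scipy.spatial.transform import Rotation as Rn
yaw=np.radians(6.0);cx_=np.array([np.cos(yaw),np.sin(yaw),0]);cy_=np.array([-np.sin(yaw),np.cos(yaw),0]);W=np.array([.5105,-.0058,.102])
def goal(P,Rt=None):
    o=arm.get_obs();R=Rn.from_rotvec(o["ee_rot"]);sh=R.inv().apply(P-o["tool_pos"])
    print("t",o["clock"],"tool",o["tool_pos"].round(4),"F",o["contact_force"].round(2),"shift",sh.round(4))
    if Rt is not None: print("turn",np.degrees((R.inv()*Rt).as_rotvec()).round(2))
E
python3 - <<'E'
from h import *
R=Rn.from_rotvec(arm.get_obs()["ee_rot"]);print(R.as_matrix().round(3))
P=W-.024*cy_+[0,0,.173+.04]
for xa in (cx_,-cx_,cy_,-cy_):
    Rt=Rn.from_matrix(np.column_stack([xa,np.cross([0,0,-1],xa),[0,0,-1]]));print(xa.round(2));goal(P,Rt)
E
```

```text
[[-0.956  0.292 -0.001]
 [ 0.292  0.956 -0.002]
 [ 0.    -0.002 -1.   ]]
[0.99 0.1  0.  ]
t 0.1 tool [0.1827 0.5973 0.4035] F [ 0.37 -0.46  0.03] shift [-0.4993 -0.5027  0.0895]
turn [-5.0000e-02  1.7000e-01  1.5699e+02]
[-0.99 -0.1  -0.  ]
t 0.1 tool [0.1827 0.5973 0.4035] F [ 0.37 -0.46  0.03] shift [-0.4993 -0.5027  0.0895]
turn [ -0.12  -0.03 -23.01]
[-0.1   0.99  0.  ]
t 0.1 tool [0.1827 0.5973 0.4035] F [ 0.37 -0.46  0.03] shift [-0.4993 -0.5027  0.0895]
turn [-1.200e-01  6.000e-02  6.699e+01]
[ 0.1  -0.99 -0.  ]
t 0.1 tool [0.1827 0.5973 0.4035] F [ 0.37 -0.46  0.03] shift [-0.4993 -0.5027  0.0895]
turn [-7.0000e-02 -1.3000e-01 -1.1301e+02]
```

```bash
python3 -m jog '[[[0,0,-4],[-0.03,-0.03,0],0],[[0,0,-9],[-0.07,-0.07,0],0],[[0,0,-14],[-0.11,-0.11,0],0],[[0,0,-19],[-0.15,-0.15,0],0],[[0,0,-23],[-0.19,-0.19,0],0]]' 20
python3 - <<'E'
from h import *
P=W-.024*cy_+[0,0,.173+.04]
goal(P,Rn.from_matrix(np.column_stack([-cx_,cy_,[0,0,-1]])))
E
```

```text
clock: 0.72
tool_pos: [0.3093, 0.3586, 0.4043]
ee_rot: [0.169, -3.137, 0.001]
contact_force: [0.9, -0.3, 0.7]
grip_width: 0.003
grasp_force: 0.0
t 0.725 tool [0.3093 0.3586 0.4043] F [ 0.88 -0.28  0.71] shift [-0.1609 -0.4079  0.0894]
turn [-0.03 -0.01  0.17]
```

```bash
python3 -m jog '[[[0,0,0],[-0.019,-0.048,0],0],[[0,0,0],[-0.039,-0.1,0],0],[[0,0,0],[-0.061,-0.155,0],0],[[0,0,0],[-0.083,-0.21,0.0],0],[[0,0,0],[-0.105,-0.265,0.0],0]]'
python3 -m jog '[[[0,0,0],[-0.019,-0.048,0],0],[[0,0,0],[-0.035,-0.09,0.03],0],[[0,0,0],[-0.05,-0.13,0.06],0],[[0,0,0],[-0.055,-0.142,0.08],0],[[0,0,0],[-0.055,-0.142,0.08],0]]'
python3 - <<'E'
from h import *
p,d=arm.camera("side");cv2.imwrite("pics/s1.png",crop(p,255,120,160,120,5))
P=W-.024*cy_+[0,0,.173+.04]
goal(P,Rn.from_matrix(np.column_stack([-cx_,cy_,[0,0,-1]])))
E
```

```text
clock: 1.35
tool_pos: [0.4414, 0.106, 0.4045]
ee_rot: [-0.164, 3.137, 0.0]
contact_force: [0.6, 0.6, 0.1]
grip_width: -0.0
grasp_force: 0.0
clock: 1.98
tool_pos: [0.5097, -0.0284, 0.3225]
ee_rot: [0.161, -3.132, -0.002]
contact_force: [-0.8, 0.2, 0.6]
grip_width: -0.003
grasp_force: 0.0
t 2.025 tool [ 0.51   -0.0278  0.3237] F [-0.22  0.01  0.27] shift [-0.0028 -0.0022  0.0087]
turn [ 0.06 -0.16 -0.07]
```

View pics/s1.png

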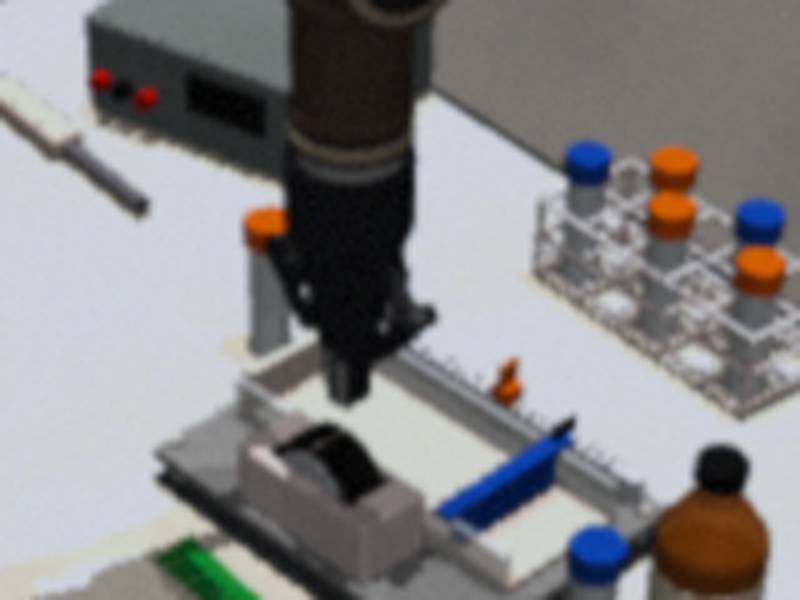

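```bash
python3 -m jog '[[[0,0,0],[-0.001,0.004,0.02],0],[[0,0,0],[-0.001,0.01,0.035],0],[[0,0,0],[-0.001,0.01,0.044],0],[[0,0,0],[-0.001,0.01,0.046],0],[[0,0,0],[-0.001,0.01,0.046],0]]'
python3 - <<'E'
from h import *
import time
F=[]
for i in range(4): arm.camera("side"); F.append(arm.get_obs()["contact_force"])
print(np.array(F).round(2)); goal(W+[0,0,.173])
E
```

```text
clock: 2.65
tool_pos: [0.5107, -0.0175, 0.279]
ee_rot: [-0.165, 3.137, -0.0]
contact_force: [0.2, -0.1, 1.5]
grip_width: 0.002
grasp_force: 0.0
[[-0.28  0.42  0.27]
 [-0.   -0.08 -0.6 ]
 [-0.47  1.15 -0.26]
 [-0.25 -0.39  0.91]]
t 2.85 tool [ 0.5108 -0.0177  0.2792] F [-0.25 -0.39  0.91] shift [-0.0009  0.0119  0.0042]
```

```bash
cat > f.py <<'E'
from h import *
F=[]
for i in range(8): p,d=arm.camera("side"); F.append(arm.get_obs()["contact_force"])
print("Fmean",np.mean(F,0).round(2)); goal(W+[0,0,.173])
E
python3 -m jog '[[[0,0,0],[0,0,0.002],0],[[0,0,0],[0,0,0.004],0],[[0,0,0],[0,0,0.006],0],[[0,0,0],[0,0,0.006],0],[[0,0,0],[0,0,0.006],0]]' | sed -n 4p; python3 f.py
python3 -m jog '[[[0,0,0],[0,0,0.001],0],[[0,0,0],[0,0,0.002],0],[[0,0,0],[0,0,0.002],0],[[0,0,0],[0,0,0.002],0],[[0,0,0],[0,0,0.002],0]]' | sed -n 4p; python3 f.py
```

```text
contact_force: [-1.3, -0.5, 1.7]
Fmean [-0.33 -0.43  2.37]
t 3.875 tool [ 0.5106 -0.0177  0.2728] F [ 0.36 -0.33  2.34] shift [-0.0011  0.0118 -0.0022]
contact_force: [0.4, -0.5, 4.1]
Fmean [-0.17 -0.74  4.12]
t 4.9 tool [ 0.5106 -0.0176  0.2707] F [-0.27  0.11  4.73] shift [-0.0011  0.0118 -0.0043]
```

```bash
cat > g.py <<'E'
# gap estimate from masks: blue bar, orange rider in both views
from h import *
import sys
def cents(n):
    p=np.mean([arm.camera(n)[0].astype(np.float32) for _ in range(int(sys.argv[1]) if len(sys.argv)>1 else 1)],0).astype(np.uint8)
    h=cv2.cvtColor(p,cv2.COLOR_BGR2HSV);r={}
    for nm,a,b,P in(("gate",100,125,W+.058*cx_-.03*cy_),("mark",4,22,W+.118*cx_+.01*cy_)):
        u,v=proj(n,P).astype(int);w=45 if nm=="gate" else 14
        m=np.zeros_like(h[...,0]);m[v-w//2:v+w//2,u-w:u+w]=255
        m&=cv2.inRange(h,(a,110,40),(b,255,255));k,l,st,c=cv2.connectedComponentsWithStats(m)
        i=1+np.argmax(st[1:,4]);q=ray(n,*c[i],.070 if nm=="gate" else .078);r[nm]=(q-W)@cy_;print(n,nm,st[i],c[i].round(1),((q-W)@cx_).round(4),r[nm].round(4))
    print(n,"gap",(r["mark"]-r["gate"]).round(4));return p
for n in("top","side"):
    p=cents(n);cv2.imwrite(f"pics/last_{n}.png",p)
o=arm.get_obs();print(o["clock"],o["tool_pos"].round(4),o["contact_force"].round(2),"s",((o["tool_pos"]-W)@cy_).round(4))
E
python3 g.py
python3 -m jog '[[[0,0,0],[0,0.006,0],0],[[0,0,0],[0,0.014,0],0],[[0,0,0],[0,0.022,0],0],[[0,0,0],[0,0.028,0.001],0],[[0,0,0],[0,0.032,0.002],0]]' | sed -n 4p; python3 g.py
```

```text
top gate [341 174   5   6  24] [342.8 176.4] 0.1298 -0.073
top mark [321 173   4   2   8] [322.5 173.5] 0.1475 -0.0049
top gap 0.0681
side gate [342 207  27  19 205] [356.1 217.3] 0.0769 -0.0827
side mark [355 193   3   5  12] [356.2 195.4] 0.1521 -0.0109
side gap 0.0717
5.0 [ 0.5106 -0.0176  0.2707] [ 0.03 -0.76  3.96] s -0.0118
contact_force: [0.7, 1.4, 3.2]
top gate [337 174   4   6  23] [338.6 176.4] 0.1319 -0.0585
top mark [321 173   4   2   8] [322.5 173.5] 0.1475 -0.0049
top gap 0.0536
side gate [340 205  26  20 203] [352.8 215.1] 0.0773 -0.068
side mark [354 193   4   5  14] [355.9 195.4] 0.1515 -0.0104
side gap 0.0576
5.725 [0.5071 0.0151 0.2684] [-0.39  1.95  3.35] s 0.0212
```

```bash
python3 -m jog '[[[0,0,0],[0,0,-0.012],0],[[0,0,0],[0,-0.022,-0.012],0],[[0,0,0],[0,-0.044,-0.012],0],[[0,0,0],[0,-0.044,-0.004],0],[[0,0,0],[0,-0.044,0],0]]' | sed -n 4p
python3 g.py | egrep 'gap|s '
python3 -m jog '[[[0,0,0],[0,0.008,-0.0015],0],[[0,0,0],[0,0.018,-0.002],0],[[0,0,0],[0,0.028,-0.002],0],[[0,0,0],[0,0.037,-0.0015],0],[[0,0,0],[0,0.044,0],0]]' | sed -n 4p; python3 g.py
```

```text
contact_force: [0.3, -2.1, 4.1]
top gap 0.0545
side gap 0.0558
6.45 [ 0.5115 -0.0295  0.2682] [-0.32 -3.04  1.65] s -0.0237
contact_force: [-2.0, 0.5, 3.3]
top gate [331 175   5  10  29] [333.1 178.2] 0.128 -0.0388
top mark [321 173   4   2   8] [322.5 173.5] 0.1475 -0.0049
top gap 0.0339
side gate [336 202  25  19 196] [348.5 211.8] 0.0791 -0.0472
side mark [354 193   4   5  13] [356.  195.5] 0.1512 -0.011
side gap 0.0362
7.175 [0.5067 0.0156 0.2682] [-3.08  3.48  3.45] s 0.0217
```

```bash
python3 -m jog '[[[0,0,0],[0,0,-0.012],0],[[0,0,0],[0,-0.022,-0.012],0],[[0,0,0],[0,-0.044,-0.012],0],[[0,0,0],[0,-0.044,-0.004],0],[[0,0,0],[0,-0.044,0],0]]' | sed -n 4p
python3 -m jog '[[[0,0,0],[0,0.008,-0.0015],0],[[0,0,0],[0,0.018,-0.002],0],[[0,0,0],[0,0.028,-0.002],0],[[0,0,0],[0,0.037,-0.0015],0],[[0,0,0],[0,0.044,0],0]]' | sed -n 4p
python3 -m jog '[[[0,0,0],[0,0,-0.012],0],[[0,0,0],[0,-0.02,-0.02],0],[[0,0,0],[0,-0.04,-0.02],0],[[0,0,0],[0,-0.04,-0.02],0],[[0,0,0],[0,-0.04,-0.02],0]]' | sed -n 4p
python3 g.py 6
python3 - <<'E'
from h import *
t=cv2.imread("pics/last_top.png");s=cv2.imread("pics/last_side.png")
u,v=proj("top",W+.12*cx_-.01*cy_+[0,0,-.02]).astype(int);a=crop(t,u-20,v-14,40,28,10)
u,v=proj("side",W+.12*cx_-.01*cy_+[0,0,-.02]).astype(int);b=crop(s,u-20,v-14,40,28,10);print(u,v)
cv2.imwrite("pics/c2.png",np.clip(np.vstack([a,b])*1.7,0,255).astype(np.uint8))
E
```

```text
contact_force: [0.8, -2.4, 1.9]
contact_force: [0.9, 0.4, 3.4]
contact_force: [0.1, -0.1, -0.2]
top gate [377 193   1   5   5] [377. 195.] 0.0487 -0.1788
top mark [320 173   5   2   9] [321.8 173.4] 0.148 -0.0025
top gap 0.1763
side gate [332 199  24  18 186] [343.9 207.9] 0.0824 -0.0231
side mark [356 192   2   6  11] [356.5 194.7] 0.1558 -0.0092
side gap 0.014
9.65 [ 0.5114 -0.0255  0.2887] [-0.52  0.95  0.79] s -0.0197
349 198
```

View pics/c2.png

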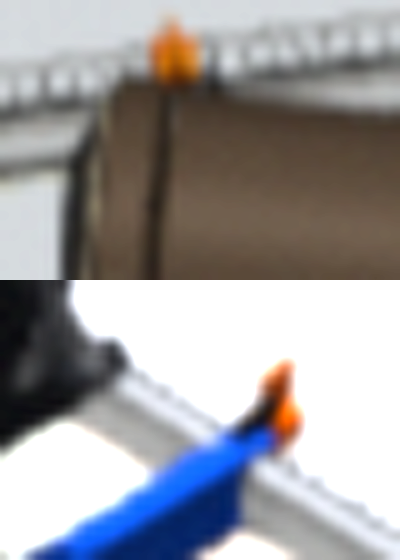

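```bash
python3 -m jog '[[[0,0,0],[0,0,-0.04],0],[[0,0,0],[0,0.05,-0.08],0],[[0,0,0],[0,0.11,-0.08],0],[[0,0,0],[0,0.17,-0.08],0],[[0,0,0],[0,0.2,-0.08],0]]' | sed -n 2,4p
cat > v.py <<'E'
from h import *
import sys
out=[]
for n,w in(("top",(28,16)),("side",(20,16))):
    p=np.mean([arm.camera(n)[0].astype(np.float32) for _ in range(8)],0)
    u,v=proj(n,W+.115*cx_-.008*cy_+[0,0,-.02]).astype(int)
    k=16; c=cv2.resize(p[v-w[1]:v+w[1],u-w[0]:u+w[0]],None,fx=k,fy=k,interpolation=cv2.INTER_CUBIC); np.save(f"{n}_c.npy",c)
    c=np.clip(c*1.8,0,255).astype(np.uint8)
    # y-grid in caster frame at z=.085, lines along x, every 10 mm, between .10 and .19
    for s in np.arange(-.03,.031,.01):
        q=[tuple(np.int32((proj(n,W+a*cx_+s*cy_+[0,0,-.017])-[u-w[0],v-w[1]]+.5)*k-.5)) for a in(.135,.16)]
        cv2.line(c,q[0],q[1],(0,255,0) if abs(s)>1e-6 else (0,0,255),1)
    print(n,u-w[0],v-w[1]);out.append(cv2.resize(c,None,fx=.85,fy=.85) if n=="top" else c[:, :])
    cv2.imwrite(f"pics/{n}_{sys.argv[1]}.png",out[-1])
W_=max(o.shape[1] for o in out)
im=np.vstack([cv2.copyMakeBorder(o,0,0,0,W_-o.shape[1],cv2.BORDER_CONSTANT) for o in out]);print(im.shape)
cv2.imwrite(f"pics/v_{sys.argv[1]}.png",cv2.resize(im,None,fx=min(1,600/im.shape[0]),fy=min(1,600/im.shape[0]),interpolation=cv2.INTER_AREA))
E
python3 v.py a; python3 g.py 4
```

```text
tool_pos: [0.4898, 0.1759, 0.369]
ee_rot: [-0.168, 3.136, 0.001]
contact_force: [-0.0, -0.5, -1.0]
top 296 166
side 327 182
(947, 762, 3)
top gate [325 175   8  32 121] [328.3 190.7] 0.0868 -0.0164
top mark [321 173   4   2   7] [322.3 173.4] 0.1478 -0.0042
top gap 0.0122
side gate [331 199  25  18 186] [343.8 207.9] 0.0824 -0.0229
side mark [356 192   2   6  11] [356.5 194.7] 0.1558 -0.0092
side gap 0.0137
11.475 [0.4905 0.1734 0.3687] [ 0.63 -0.33  0.01] s 0.1803
```

View pics/v_a.png

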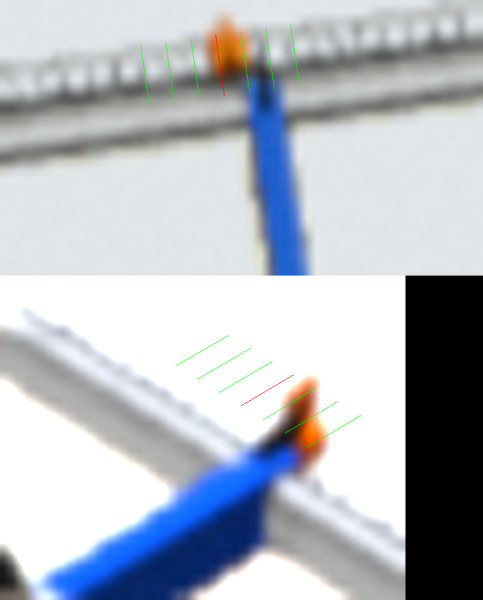

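Both views put the pointer about 12–14 mm short of the mark: in the top crop the pointer is at (262,75) and the rider at (228,48). I'll roll about 10 mm more, then measure again.

```bash
python3 -m jog '[[[0,0,0],[0,-0.05,0],0],[[0,0,0],[0,-0.11,0],0],[[0,0,0],[0,-0.17,0.03],0],[[0,0,0],[0,-0.196,0.07],0],[[0,0,0],[0,-0.196,0.08],0]]' | sed -n 2,4p
python3 -m jog '[[[0,0,0],[0,0,0.008],0],[[0,0,0],[0,0,0.014],0],[[0,0,0],[0,0,0.0175],0],[[0,0,0],[0,0,0.0175],0],[[0,0,0],[0,0,0.0175],0]]' | sed -n 2,4p
python3 -m jog '[[[0,0,0],[0,0.004,0],0],[[0,0,0],[0,0.010,0],0],[[0,0,0],[0,0.016,0],0],[[0,0,0],[0,0.021,0],0],[[0,0,0],[0,0.024,0],0]]' | sed -n 2,4p
python3 g.py 4 | grep -v top
python3 -m jog '[[[0,0,0],[0,0,-0.02],0],[[0,0,0],[0,0.04,-0.07],0],[[0,0,0],[0,0.1,-0.1],0],[[0,0,0],[0,0.15,-0.1],0],[[0,0,0],[0,0.17,-0.1],0]]' | sed -n 2,4p
python3 v.py b; python3 g.py 4
```

```text
tool_pos: [0.5097, -0.0232, 0.2861]
ee_rot: [0.158, -3.132, -0.001]
contact_force: [-0.3, 0.6, -0.2]
tool_pos: [0.5115, -0.0212, 0.2721]
ee_rot: [-0.165, 3.135, -0.0]
contact_force: [0.6, 0.5, 1.6]
tool_pos: [0.5088, 0.0028, 0.2715]
ee_rot: [-0.165, 3.136, -0.0]
contact_force: [2.3, -0.7, 3.7]
side gate [329 198  25  19 191] [341.7 207.3] 0.0793 -0.0162
side mark [354 193   4   5  14] [355.9 195.4] 0.1515 -0.0104
side gap 0.0058
13.75 [0.5089 0.0024 0.2714] [3.49 2.21 3.76] s 0.0083
tool_pos: [0.4888, 0.1731, 0.3701]
ee_rot: [0.168, -3.132, 0.002]
contact_force: [-0.0, -0.3, -0.3]
top 296 166
side 327 182
(947, 762, 3)
top gate [322 176   8  32 120] [325.4 191.3] 0.0858 -0.0062
top mark [321 173   4   2   6] [322.2 173.3] 0.1482 -0.0038
top gap 0.0024
side gate [328 197  26  18 192] [341.5 206.4] 0.0822 -0.0126
side mark [354 192   4   6  16] [356. 195.] 0.1533 -0.009
side gap 0.0036
15.575 [0.4907 0.1714 0.3712] [ 0.09  0.26 -0.68] s 0.1783
```

View pics/v_b.png

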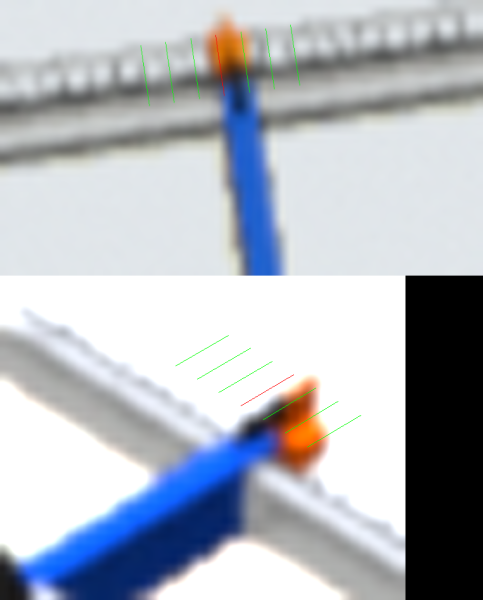

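```bash
cat > m.py <<'E'
from h import *
def avg(n): return np.mean([arm.camera(n)[0].astype(np.float32) for _ in range(10)],0)
p=avg("top");b,g,r=p[...,0],p[...,1],p[...,2]
bl=np.clip(b-r-15,0,None);L=[]
for v in range(182,203):
    w=bl[v,310:350];L.append(ray("top",310+(w*np.arange(40)).sum()/w.sum(),v,.075)-W)
L=np.array(L);X=L@cx_;Y=L@cy_;k=np.polyfit(X,Y,1);print("bar yaw off deg",np.degrees(np.arctan(k[0])).round(2),"bar mid y",np.polyval(k,.058).round(4),"rms",np.std(Y-np.polyval(k,X)).round(4))
o=np.clip(r-b-12,0,None)
for v in range(166,176):
    w=o[v,312:334]
    if w.sum()>25:
        for z in(.085,):
            q=ray("top",312+(w*np.arange(22)).sum()/w.sum(),v,z)-W;print("mark row",v,w.sum().round(),"x",(q@cx_).round(4),"y",(q@cy_).round(4))
d=np.clip(70-p.max(-1),0,None)
for v in range(172,181):
    w=d[v,318:334]
    if w.sum()>10:q=ray("top",318+(w*np.arange(16)).sum()/w.sum(),v,.085)-W;print("ptr row",v,w.sum().round(),"x",(q@cx_).round(4),"y",(q@cy_).round(4))
s=avg("side");b,r=s[...,0],s[...,2]
o=np.clip(r-b-15,0,None);d=np.clip(75-s.max(-1),0,None)
for nm,A in(("mark",o),("ptr",d)):
    for v in range(186,206):
        w=A[v,338:366]
        if w.sum()>25:q=ray("side",338+(w*np.arange(28)).sum()/w.sum(),v,.085)-W;print("side",nm,v,w.sum().round(),"u",(338+(w*np.arange(28)).sum()/w.sum()).round(2),"x",(q@cx_).round(4),"y",(q@cy_).round(4))
print(arm.get_obs()["clock"])
E
python3 m.py
```

```text
bar yaw off deg 0.15 bar mid y -0.0061 rms 0.0002
mark row 168 36.0 x 0.1652 y -0.0047
mark row 169 157.0 x 0.1616 y -0.0046
mark row 170 342.0 x 0.1581 y -0.0046
mark row 171 392.0 x 0.1545 y -0.0041
mark row 172 338.0 x 0.151 y -0.0038
mark row 173 212.0 x 0.1475 y -0.0033
mark row 174 48.0 x 0.1444 y -0.0002
ptr row 173 61.0 x 0.1436 y -0.0309
ptr row 174 167.0 x 0.1429 y -0.0105
ptr row 175 156.0 x 0.141 y 0.0014
ptr row 176 31.0 x 0.137 y -0.0018
ptr row 177 15.0 x 0.133 y -0.0046
ptr row 178 11.0 x 0.1295 y -0.0041
ptr row 179 36.0 x 0.1222 y -0.0311
side mark 192 137.0 u 356.74 x 0.1602 y -0.0054
side mark 193 175.0 u 356.2 x 0.1549 y -0.008
side mark 194 163.0 u 356.14 x 0.1507 y -0.0117
side mark 195 223.0 u 356.33 x 0.1472 y -0.0159
side mark 196 407.0 u 356.53 x 0.1437 y -0.0201
side mark 197 566.0 u 356.6 x 0.1399 y -0.024
side mark 198 445.0 u 356.42 x 0.1356 y -0.0273
side mark 199 241.0 u 356.29 x 0.1314 y -0.0308
side mark 200 120.0 u 355.99 x 0.1268 y -0.0338
side ptr 195 69.0 u 353.82 x 0.1411 y -0.0102
side ptr 196 120.0 u 352.73 x 0.1345 y -0.0116
side ptr 197 68.0 u 351.76 x 0.1283 y -0.0132
side ptr 203 34.0 u 348.78 x 0.0982 y -0.0289
side ptr 204 73.0 u 348.03 x 0.0927 y -0.0309
side ptr 205 94.0 u 347.41 x 0.0876 y -0.0332
16.575
```

```bash
python3 -m jog '[[[0,0,0],[0,-0.05,0],0],[[0,0,0],[0,-0.11,0.02],0],[[0,0,0],[0,-0.165,0.05],0],[[0,0,0],[0,-0.182,0.08],0],[[0,0,0],[0,-0.182,0.085],0]]' | sed -n 2p
python3 -m jog '[[[0,0,0],[0,0,0.002],0],[[0,0,0],[0,0,0.008],0],[[0,0,0],[0,0,0.0145],0],[[0,0,0],[0,0,0.0145],0],[[0,0,0],[0,0,0.0145],0]]' | sed -n 2,4p
python3 -m jog '[[[0,0,0],[0,0.001,0],0],[[0,0,0],[0,0.002,0],0],[[0,0,0],[0,0.003,0],0],[[0,0,0],[0,0.0038,0],0],[[0,0,0],[0,0.0038,0],0]]' | sed -n 2,4p
python3 -m jog '[[[0,0,0],[0,0,-0.01],0],[[0,0,0],[0,0,-0.04],0],[[0,0,0],[0,0.05,-0.08],0],[[0,0,0],[0,0.11,-0.1],0],[[0,0,0],[0,0.17,-0.1],0]]' | sed -n 2,4p
python3 m.py; python3 v.py c
```

```text
tool_pos: [0.5086, -0.0108, 0.284]
tool_pos: [0.5104, -0.0093, 0.2725]
ee_rot: [-0.165, 3.135, 0.0]
contact_force: [1.4, 1.2, 2.6]
tool_pos: [0.5099, -0.0059, 0.2721]
ee_rot: [-0.164, 3.135, -0.0]
contact_force: [3.8, -0.5, 3.6]
tool_pos: [0.4907, 0.1644, 0.3733]
ee_rot: [0.162, -3.137, -0.0]
contact_force: [1.0, -0.5, -0.7]
bar yaw off deg 0.13 bar mid y -0.0049 rms 0.0002
mark row 168 35.0 x 0.1652 y -0.0047
mark row 169 158.0 x 0.1616 y -0.0047
mark row 170 343.0 x 0.158 y -0.0046
mark row 171 391.0 x 0.1545 y -0.0041
mark row 172 330.0 x 0.151 y -0.0038
mark row 173 209.0 x 0.1475 y -0.0033
mark row 174 44.0 x 0.1444 y 0.0002
ptr row 173 67.0 x 0.1439 y -0.0293
ptr row 174 167.0 x 0.143 y -0.0101
ptr row 175 160.0 x 0.141 y 0.0013
ptr row 176 17.0 x 0.1371 y -0.0013
ptr row 179 36.0 x 0.1221 y -0.0317
side mark 192 138.0 u 356.75 x 0.1602 y -0.0054
side mark 193 176.0 u 356.2 x 0.1549 y -0.008
side mark 194 164.0 u 356.12 x 0.1507 y -0.0116
side mark 195 237.0 u 356.21 x 0.1469 y -0.0156
side mark 196 425.0 u 356.44 x 0.1435 y -0.0199
side mark 197 581.0 u 356.55 x 0.1398 y -0.0239
side mark 198 452.0 u 356.39 x 0.1355 y -0.0273
side mark 199 264.0 u 356.13 x 0.131 y -0.0304
side mark 200 125.0 u 355.93 x 0.1266 y -0.0337
side ptr 195 99.0 u 353.32 x 0.1399 y -0.0091
side ptr 196 143.0 u 352.25 x 0.1334 y -0.0105
side ptr 197 25.0 u 351.0 x 0.1265 y -0.0115
side ptr 203 49.0 u 348.65 x 0.0979 y -0.0286
side ptr 204 72.0 u 347.72 x 0.092 y -0.0303
side ptr 205 103.0 u 346.77 x 0.0861 y -0.0318
20.075
top 296 166
side 327 182
(947, 762, 3)
```

```bash
python3 - <<'E'
from h import *
c=np.load("side_c.npy");k=16
# crop around fins: full px u 346..364, v 187..203
x0,y0=(344-327)*k,(187-182)*k
a=np.clip(c[y0:y0+16*k,x0:x0+20*k]*1.5,0,255).astype(np.uint8)
t=np.load("top_c.npy");x1,y1=(314-296)*k,(166-166)*k
b=np.clip(t[y1:y1+16*k,x1:x1+18*k]*1.5,0,255).astype(np.uint8)
im=np.hstack([cv2.resize(b,None,fx=1.25,fy=1.25),cv2.resize(a,None,fx=1.25,fy=1.25)]);print(im.shape)
# 0.5 scale arrow: caster x direction and y direction in side px at mark
P=W+.15*cx_-.005*cy_+[0,0,-.017];print("dx10mm",proj("side",P+.01*cx_)-proj("side",P),"dy10mm",proj("side",P+.01*cy_)-proj("side",P),"dz10",proj("side",P+[0,0,.01])-proj("side",P))
cv2.imwrite("pics/zz.png",im)
E
```

```text
(320, 760, 3)
dx10mm [ 2.08163296 -1.22435564] dy10mm [-2.17078385 -1.32039592] dz10 [ 0.13852863 -2.42187138]
```

View pics/zz.png

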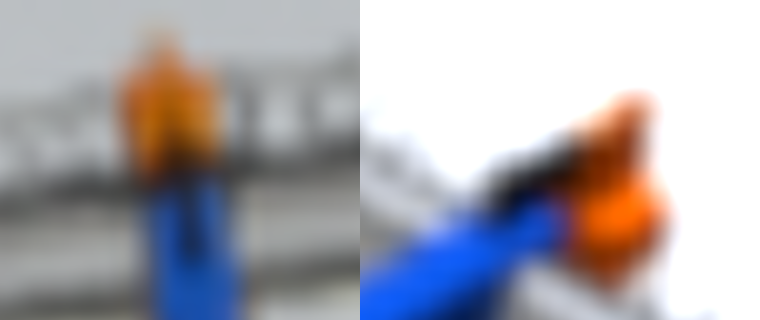

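```bash
cat > e.py <<'E'
from h import *
p=np.mean([arm.camera("side")[0].astype(np.float32) for _ in range(10)],0)[...,0]
# crossings of the blue channel at half level, walking in from the background along caster -y
P0=W+.15*cx_-.005*cy_+[0,0,-.017]
a=np.arange(-.026,.014,.002);s=np.arange(.02,-.012,-.0002)
print("bg",p[188:191,345:352].mean())
for ai in a:
    q=np.array([proj("side",P0+ai*cx_+si*cy_) for si in s],np.float32)
    I=cv2.remap(p,q[None,:,0].copy(),q[None,:,1].copy(),cv2.INTER_CUBIC)[0]
    i=np.argmax(I<.55*I[:20].mean());print("x",(.15+ai).round(3),"y edge mm",((-.005+s[i])*1e3).round(2),"min",I.min().round())
E
python3 e.py
```

```text
bg 210.07143
x 0.124 y edge mm -9.4 min 67.0
x 0.126 y edge mm -6.8 min 47.0
x 0.128 y edge mm -5.4 min 33.0
x 0.13 y edge mm -4.2 min 27.0
x 0.132 y edge mm -3.4 min 29.0
x 0.134 y edge mm -3.4 min 24.0
x 0.136 y edge mm -3.4 min 17.0
x 0.138 y edge mm -3.8 min 7.0
x 0.14 y edge mm -4.0 min 1.0
x 0.142 y edge mm -4.6 min -1.0
x 0.144 y edge mm -4.4 min -3.0
x 0.146 y edge mm -4.4 min -2.0
x 0.148 y edge mm -4.2 min -2.0
x 0.15 y edge mm -4.0 min 4.0
x 0.152 y edge mm -4.6 min 11.0
x 0.154 y edge mm -4.4 min 16.0
x 0.156 y edge mm -4.2 min 26.0
x 0.158 y edge mm -4.0 min 41.0Traceback (most recent call last):
  File "e.py", line 8, in <module>
    q=np.array([proj("side",P0+ai*cx_+si*cy_) for si in s],np.float32)
                ~~~~^^^^^^^^^^^^^^^^^^^^^^^^^
  File "h.py", line 8, in proj
    m=arm.camera_model(n);T=m["T"];q=T[:3,:3].T@(np.asarray(P)-T[:3,3])
ValueError: time passes only in moves, steps and waits
```

The side edge test has the pointer edge at about -3.6 mm and the mark at -4.2 mm. The top view has them at -4.7 and -4.4 mm. They are in line to within about half a millimetre, and the finger is clear.

```bash
python3 -c "
from cell import arm
o=arm.get_obs();print(o['clock'],o['tool_pos'],o['contact_force']);print(arm.finish_job())"
```

```text
21.375 [0.49153954 0.16319707 0.3716782 ] [ 0.03965751  0.36082227 -0.50367422]
the job is handed in; nothing more can be done
None
```

I rolled the gate closed with the wheel alone until its pointer lined up with the orange mark, to within about 0.5 mm in both camera views; the finger was then lifted clear and the job handed in at 21.4 s.

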